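# Set the slope of the bottle chute with a setting block

## Task

Set the slope of the hinged steel bottle chute: take the middle-height one of the three steel setting blocks and stand it upright on the marked landing on the chute's base, under where the roller comes down. Then tip the raised chute down so that its roller comes to rest on top of the block.

Things in the scene. Friction and masses are not known exactly. Their poses are not given: they have to be found in the camera images.
- block_mid_centre (a point): Centre (half-way up) of the right setting block: loose, plain steel, 30 mm (its x) by 40 mm (y) by 43 mm tall (z), 0.4 kg, standing on the table. Two wrong blocks of the same footprint, 22 and 62 mm tall, stand in a row with it about 110 mm apart, in any order. It goes on the landing with its x along the landing's x, either way round.
- landing (a point): Centre of the landing, a 40 x 50 mm white outline flush on top of the fixed steel base (120 mm along x, 200 along y, 12 thick, on the table; landing 47 mm off its middle). z up; x parallel to the hinge; y towards the hinge, whose axis is 117 mm along +y and 10 mm above this point. Hinge cheeks 24 mm high stand at the hinge, 49 to 59 mm either side of the middle.
- chute (a joint): Chute hinge, rad: 0 level, growing as the free end rises; starts 1.2 to 1.38, stops at 1.5. Pushing the upper face near the free edge with 1 to 2 N lowers it. The stiff hinge holds the 0.6 kg chute above about 1.0; below 0.8 it sinks by its own weight, in 1 to 2 s. With its 20 mm roller (under the chute, 125 mm from the axis) on the 43 mm block it reads 0.35.
- chute_edge (a point): Middle of the chute's free edge on its upper face, 145 mm from the hinge axis; the face lies 16 mm off the axis. Plate 96 mm wide, 8 thick, with 12 mm high, 5 thick rails along both sides. y points along the plate to the hinge, z out of the upper face; raised, that face looks away from the landing, so push from the hinge side, over the landing's +y.
Things that resemble listed ones, but are neither listed nor needed, are in the scene too. Of the things that look like the part that bears landing, the smaller one is meant.

How it is judged:
At the end, for the whole second after the job is handed in: The middle-height block stands upright (within about 8 degrees) on the base, its centre within 22 mm of the landing's centre seen from above, the chute rests on it at 0.28 to 0.42 rad (16 to 24 degrees), and both are at rest (value of joint chute between 0.28 and 0.42 rad and velocity of joint chute between -0.05 and 0.05 rad/s and contact force between block_mid and chute above 0.2 N and contact force between block_mid and stand above 0.2 N and angle between block_mid_centre's own z axis and vertical below 0.15 rad and horizontal distance between block_mid_centre and landing below 0.022 m and linear speed of block_mid below 0.02 m/s); the robot touches nothing.
It also fails if it takes over 59 s, if anything falls off the work surface, if the arm or the gripper's body presses on something with over 40 N, if the wrist force passes 120 N, or if a joint passes its speed limit or range.

## Robot

A 6-joint arm with a two-finger parallel gripper is mounted at the origin on the work surface. World frame = base frame: x ahead of the robot, y to its left, z up, the work surface at z = 0. Lengths are in m, angles in rad, forces in N, time in s.
With the tool pointing down it reaches from about 0.35 to 0.775 m from the base axis. Payload 5.5 kg.
Tool frame: the origin (TCP) lies on the centre line of the jaws, within the pads' length; the fingertips stand 11 mm ahead of it and the grasp point (between the pads) lies 8 mm behind it (env.nose_length is the distance from the TCP to the fingertips, in m); x points along the fingers, z is the direction in which the jaws open and shut, and the axes are right-handed (so a half turn about x gives the same grasp; the last joint's range is limited). The gripper opens to 85 mm and grips with 20 to 120 N. Pads are 22 mm wide; open, the fingers measure 114 mm over their backs; the gripper's body (76 mm by 85 mm) begins 54 mm behind the grasp point. The pads swing forward as they close: fully open they stand 13 mm farther back than shut.
Start: joints at [-1.314, 0.313, 0.046, 1.304, 0, 1.431], TCP at [0.222, -0.53, 0.242] pointing down, gripper open.
Joint ranges: [-2.76, 2.76], [-0.86, 1.69], [-1.03, 1.26], [-2.2, 2.34], [-1.47, 1.5], [-3.14, 3.14]. Speed limits (rad/s): [2.57, 2.57, 3.14, 3.14, 3.14, 3.14].

## Interface

Orientations are given as a unit quaternion [w, x, y, z].
In Python, from workcell import env gives the robot as it stands. The module is installed in compiled form; this text tells all that it offers.
- The arm moves only by the tool step_arm, never from a script. Its argument "moves" is a list that holds one entry, the list of rows, each a list of 7 numbers: the turn, a rotation vector about the tool's x, y, z in rad, then the shift along the tool's x, y, z in m, then the opening, from 0 (shut) to 1 (fully open). In form: [[[rx, ry, rz, tx, ty, tz, grip], ...]]. A call has 1 to 12 rows; each row is the pose to reach, as a shift and turn from the pose measured when the call began, along the tool's axes at that moment; what a row does not reach only later rows make up. A row lasts 1/10 s, in which the tool goes at most 50 mm and 8.59 degrees, less where a joint would pass 70% of its speed; a pose out of reach is approached as far as the arm can. A call with a gripper value outside its range is refused whole. The fingers move at their own pace and stop on an object; "force" is the grip in N (left out, the last holds). Time passes only in rows, so rows that repeat a pose let the fingers close. It gives the time, the measured TCP pose, the force and the opening at its end, in the units of the state.
- env.get_state(): the state, without advancing time (a new reading comes with each control period).
- env.read_camera(name): name is "side" or "top" or "wrist"; returns (picture, depth): 384x512x3 uint8, red, green, blue; 384x512 float32, m along the optical axis (not along the pixel's ray), 0 where there is no reading.
- env.get_calibration(name): a dict with "mtx" (3x3 intrinsics, pixels), "camera_from_world" (4x4, takes a point from world to camera coordinates); the wrist camera has in their place "T_tool_cam" (4x4, takes a point from camera to tool coordinates, whose origin is the TCP and whose axes are the tool frame's). Camera axes: x right, y down, z forward; pixel columns grow to the right and rows downward; lengths in m; the calibration is good to about 2 mm. A picture is of the moment at which its call begins: read the wrist's pose just before it. get_calibration takes no time and is no camera call.
- env.hand_in(): hands the job in, once; it reports no verdict.
Trained networks look in the newest picture that a camera, given by its name, has taken for a name from the list of things; names that differ only in an ending like _2 or _b are one class to them, and where a whole thing is asked for, a point or a joint stands for the part that bears it (a point fixed in the world has none). Each returns a list of dicts, best first, with "confidence" (0 to 1); they miss things now and then, are a little off and sometimes report something else, mostly with a low value. They report only what shows in the picture. A call takes as long as a camera call. They do not tell look-alikes from the thing itself.
- env.boxes_of(camera, thing): "uv" ([column, row] in pixels, amid what is visible of it).
- env.silhouettes(camera, thing): "mask" (384x512 bool, what is visible of it) and "uv" ([column, row] in pixels, amid what is visible of it).
The state is a dict: "clock": time; "joint_pos": joint angles; "qvel": joint speeds; "tau": joint torques, N m; "tcp_pos": TCP position; "orientation": TCP orientation; "wrist_force": force on the tool from outside, world axes, zero at the start; "ft_torque": the same for the moment, N m; "finger_gap": finger opening in m.
Only numpy, scipy, OpenCV 4.12 (cv2) and the standard library are available. Lean on these libraries where they do the work, as an engineer would, in place of code of your own. Each camera call takes 0.05 s, during which the arm holds its last target.

## Working session

There is one attempt and no reset: what is moved stays moved. The work goes in short steps, Python scripts to look and compute and a tool call to move; the robot and the scene stay as the last step left them, time stands still between calls to the robot, and variables do not carry over. Pictures are saved under pics/ and viewed, and the job is handed in when it is done.

Besides the shell and the picture viewer there is one more tool, called as a command line: name --argument value ..., lists and objects as JSON in quotes. step_arm: Moves the arm, as the interface text tells. Its arguments: {"type":"object","properties":{"moves":{"type":"array","items":{"type":"array","items":{"type":"array","items":{"type":"number"}}}},"force":{"type":"number"}},"required":["moves"]}

```bash
ls; mkdir -p pics
python3 - <<'E'
from workcell import env
import cv2,numpy as np
print(env.get_state())
for c in ["top","side"]:
    im,d=env.read_camera(c); cv2.imwrite(f"pics/{c}0.png",im[:,:,::-1]); np.save(f"/tmp/{c}0.npy",d)
    k=env.get_calibration(c); print(c,k)
    for t in ["block_mid_centre","landing","chute","chute_edge"]:
        try:
            for r in env.boxes_of(c,t)[:4]: print(t,np.round(r["uv"],1),round(r["confidence"],2))
        except Exception as e: print(t,e)
print(env.get_calibration("wrist"),env.nose_length)
E
```

```text
pics
{'clock': 0.0, 'joint_pos': array([-1.31360547e+00,  3.14003568e-01,  4.49604270e-02,  1.30359972e+00,
       -1.18936506e-05,  1.43119826e+00]), 'qvel': array([-0.00044499,  0.00024202,  0.00038523,  0.00079955, -0.00031579,
       -0.00089336]), 'tau': array([-7.17147723e-04, -4.80624318e+01,  2.98535442e+01,  1.94134796e-02,
       -1.59345600e-04, -3.12694937e-08]), 'tcp_pos': array([ 0.22207418, -0.5298423 ,  0.24139947]), 'orientation': array([ 0.58824891,  0.39207477,  0.58923042, -0.39121363]), 'wrist_force': array([-0.17019046,  0.38237204, -1.05395655]), 'ft_torque': array([ 0.03195479, -0.0159952 ,  0.0266227 ]), 'finger_gap': 0.08525088413308253}
top {'mtx': array([[436.07295055,   0.        , 262.17232974],
       [  0.        , 436.07295055, 193.67749592],
       [  0.        ,   0.        ,   1.        ]]), 'camera_from_world': array([[-0.01466363, -0.99971011,  0.01909635,  0.00171025],
       [-0.99620486,  0.01296815, -0.08606801,  0.47842268],
       [ 0.08579542, -0.02028595, -0.99610623,  1.0893724 ],
       [ 0.        ,  0.        ,  0.        ,  1.       
[... 662 characters left out ...]
 155.9] 0.54
landing [287.  305.8] 0.8
landing [209.  218.6] 0.67
chute [288.2 294. ] 0.58
chute [261.6 156.2] 0.56
chute_edge [287.6 293.2] 0.81
chute_edge [204.4 208.7] 0.76
{'mtx': array([[323.33599752,   0.        , 255.80855153],
       [  0.        , 323.33599752, 194.00821573],
       [  0.        ,   0.        ,   1.        ]]), 'T_tool_cam': array([[-3.42121985e-04, -3.22426805e-01,  9.46594337e-01,
        -1.32161504e-01],
       [ 1.06306533e-04, -9.46594399e-01, -3.22426788e-01,
         8.36218679e-02],
       [ 9.99999936e-01, -9.68013051e-06,  3.58126831e-04,
         4.07532079e-04],
       [ 0.00000000e+00,  0.00000000e+00,  0.00000000e+00,
         1.00000000e+00]])} 0.011
```

View pics/top0.png

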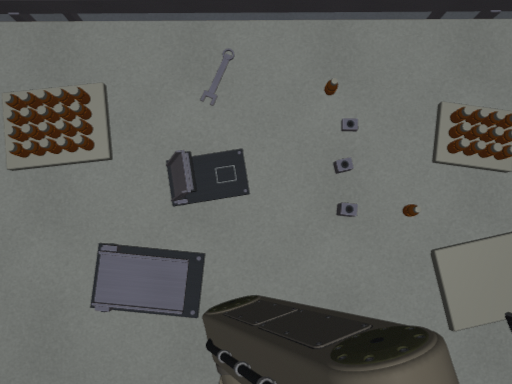

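View pics/side0.png

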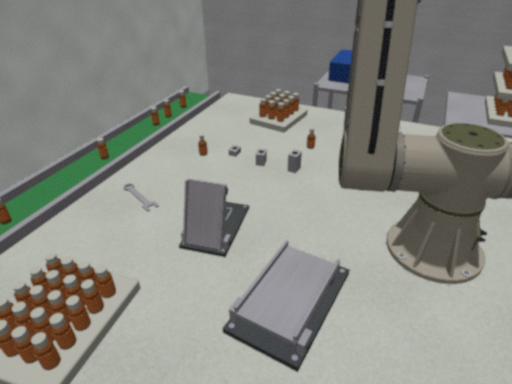

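The top view shows the small base at (207,177). Its landing outline is at (226,174) and the raised chute at (180,173). The blocks are at (349,125), (344,165) and (347,210). In the side view they look short, mid and tall in that order. Next I'll measure them with depth.

```bash
cat > h.py <<'E'
import numpy as np,cv2
from scipy.spatial.transform import Rotation as R
from workcell import env
def pts(c,d):
    k=env.get_calibration(c);M=k["mtx"];v,u=np.mgrid[:384,:512]
    P=np.stack([(u-M[0,2])/M[0,0]*d,(v-M[1,2])/M[1,1]*d,d],-1)
    if c=="wrist": 
        s=env.get_state();T=np.eye(4);q=s["orientation"];T[:3,:3]=R.from_quat([q[1],q[2],q[3],q[0]]).as_matrix();T[:3,3]=s["tcp_pos"];T=T@k["T_tool_cam"]
    else: T=np.linalg.inv(k["camera_from_world"])
    W=P@T[:3,:3].T+T[:3,3]; W[d==0]=np.nan
    return W
def proj(c,p):
    k=env.get_calibration(c);q=k["camera_from_world"]@np.r_[p,1];q=k["mtx"]@q[:3];return q[:2]/q[2]
E
python3 - <<'E'
from h import *
d=np.load("/tmp/top0.npy");W=pts("top",d)
im=cv2.imread("pics/top0.png")
print("table",W[100,300],W[230,300])
for (u,v) in [(349,125),(344,165),(347,210)]:
    w=W[v-14:v+15,u-14:u+15].reshape(-1,3)
    zt=np.nanpercentile(w[:,2],97)
    s=w[w[:,2]>zt-0.006]
    print((u,v),"top z",zt,len(s),s.mean(0),cv2.minAreaRect((s[:,:2]*1000).astype(np.float32)))
w=W[140:215,155:260].reshape(-1,3)
b=w[(w[:,2]>.006)&(w[:,2]<.02)]
print("base",len(b),np.median(b[:,2]),cv2.minAreaRect((b[:,:2]*1000).astype(np.float32)))
cr=cv2.resize(im[130:225,150:262],None,fx=6,fy=6,interpolation=cv2.INTER_CUBIC);cv2.imwrite("pics/crop1.png",cr)
cr=cv2.resize(im[100:230,300:400],None,fx=4.5,fy=4.5,interpolation=cv2.INTER_CUBIC);cv2.imwrite("pics/crop2.png",cr)
for (u,v) in [(217,168),(234,166),(236,180),(219,182),(226,174)]: print(u,v,W[v,u])
E
```

```text
table [ 7.27829247e-01 -1.09154601e-01 -5.00281860e-04] [ 0.38490437 -0.10138249  0.00116284]
(349, 125) top z 0.025068667341502465 168 [ 0.65708449 -0.23426349  0.02284128] ((657.40966796875, -234.62588500976562), (37.993282318115234, 30.628864288330078), 87.82144165039062)
(344, 165) top z 0.04602353303370338 179 [ 0.54879335 -0.21234916  0.04381747] ((549.0144653320312, -212.66384887695312), (29.917327880859375, 39.969844818115234), 12.673930168151855)
(347, 210) top z 0.0647002402781077 197 [ 0.43521501 -0.2161747   0.06246247] ((435.1540832519531, -216.67076110839844), (40.41876220703125, 29.80014991760254), 83.28087615966797)
base 2711 0.012437422753590166 ((519.7327880859375, 141.38003540039062), (247.00765991210938, 189.51966857910156), 86.73233032226562)
217 168 [0.54671177 0.11004402 0.0137462 ]
234 166 [0.55121329 0.06632057 0.01486973]
236 180 [0.51521959 0.06162239 0.01255745]
219 182 [0.51050858 0.10517022 0.01333329]
226 174 [0.53087897 0.08706347 0.0138936 ]
```

View pics/crop1.png

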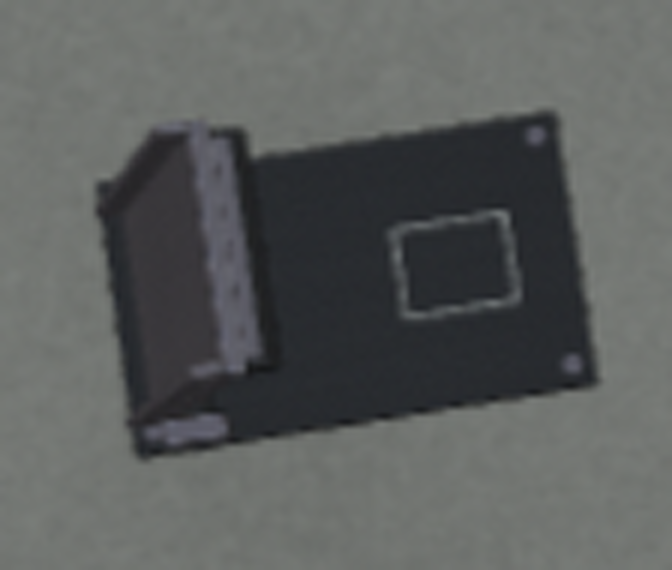

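View pics/crop2.png

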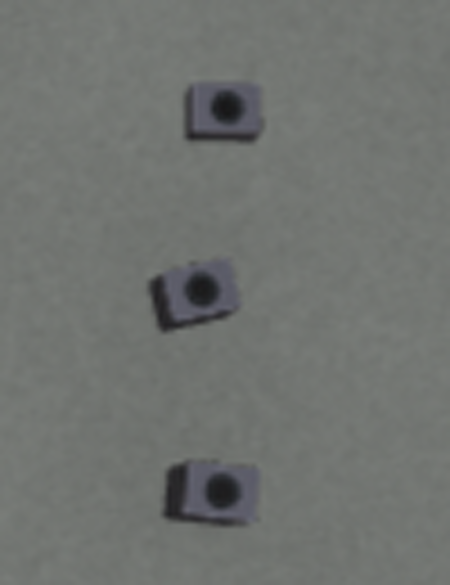

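```bash
cat >> h.py <<'E'
def onplane(c,uv,z):
    k=env.get_calibration(c);T=np.linalg.inv(k["camera_from_world"]);r=T[:3,:3]@np.linalg.inv(k["mtx"])@np.r_[uv,1];o=T[:3,3]
    return o+r*(z-o[2])/r[2]
E
python3 - <<'E'
from h import *
f=lambda x,y:np.array([(x+.5)/6-.5+150,(y+.5)/6-.5+130])
C=np.array([onplane("top",f(*p),.012) for p in [(390,230),(505,213),(520,301),(406,318)]])
L=C.mean(0);print("landing",L)
print(np.linalg.norm(np.roll(C,-1,0)-C,axis=1))
y=(C[0]+C[3]-C[1]-C[2]);print("yaw of y axis from outline",np.arctan2(y[1],y[0]))
a=np.array([onplane("top",f(*p),.012) for p in [(548,112),(598,380),(138,455)]]);print("base",a,np.linalg.norm(a[0]-a[1]),np.linalg.norm(a[2]-a[1]))
e=a[2]-a[1];print("base yaw",np.arctan2(e[1],e[0])); mid=(a[0]+a[2])/2;print("mid",mid,"landing from mid",mid-e/np.linalg.norm(e)*.047)
im=cv2.imread("pics/side0.png");cv2.imwrite("pics/crop3.png",cv2.resize(im[170:260,170:260],None,fx=6,fy=6,interpolation=cv2.INTER_CUBIC))
print(proj("side",L),[ (f"{x:.1f}") for p in C for x in proj("side",p)])
# chute points
W=pts("top",np.load("/tmp/top0.npy"));w=W[140:215,155:215].reshape(-1,3);h=w[w[:,2]>.05]
yd=np.array([np.cos(np.arctan2(e[1],e[0])),np.sin(np.arctan2(e[1],e[0]))])
ly=(h[:,:2]-L[:2])@yd; lx=(h[:,:2]-L[:2])@np.array([yd[1],-yd[0]])
print("chute pts y,z,x range",h[:,2].max(),np.c_[ly,h[:,2],lx][np.argsort(-h[:,2])][:200:12].round(3))
Ws=pts("side",np.load("/tmp/side0.npy"));w=Ws[175:255,175:235].reshape(-1,3);h=w[w[:,2]>.02]
ly=(h[:,:2]-L[:2])@yd; lx=(h[:,:2]-L[:2])@np.array([yd[1],-yd[0]])
o=np.argsort(-h[:,2]);print(len(o),np.c_[ly,h[:,2],lx][o][::60].round(3))
E
```

```text
landing [0.53160813 0.08855636 0.012     ]
[0.04978995 0.03859481 0.04922973 0.03862007]
yaw of y axis from outline 1.707484940534315
base [[0.59776294 0.04815723 0.012     ]
 [0.48153163 0.02802154 0.012     ]
 [0.45208107 0.2237614  0.012     ]] 0.11796255539557673 0.19794299016147388
base yaw 1.720133821147037
mid [0.52492201 0.13595932 0.012     ] landing from mid [0.53191481 0.08948243 0.012     ]
[222.05947389 212.27824708] ['211.8', '216.8', '218.5', '205.9', '231.9', '208.0', '225.8', '218.9']
chute pts y,z,x range 0.1690415276235543 [[ 0.091  0.169  0.043]
 [ 0.077  0.167 -0.022]
 [ 0.091  0.166  0.046]
 [ 0.094  0.165  0.044]
 [ 0.082  0.165  0.017]
 [ 0.08   0.164 -0.037]
 [ 0.079  0.164 -0.001]
 [ 0.075  0.164 -0.008]
 [ 0.08   0.163  0.033]
 [ 0.081  0.163  0.047]
 [ 0.08   0.163  0.022]
 [ 0.079  0.162  0.026]
 [ 0.08   0.162 -0.007]
 [ 0.079  0.161  0.015]
 [ 0.076  0.161 -0.024]
 [ 0.082  0.16  -0.018]
 [ 0.084  0.16  -0.002]]
2683 [[ 0.096  0.168  0.045]
 [ 0.09   0.162  0.044]
 [ 0.085  0.159 -0.008]
 [ 0.099  0.156  0.046]
 [ 0.085  0.153  0.045]
 [ 0.089  0.15   0
[... 242 characters left out ...]
35]
 [ 0.099  0.115  0.043]
 [ 0.103  0.112 -0.021]
 [ 0.101  0.108 -0.007]
 [ 0.114  0.105 -0.046]
 [ 0.106  0.101 -0.014]
 [ 0.109  0.098 -0.002]
 [ 0.108  0.095 -0.034]
 [ 0.109  0.091  0.031]
 [ 0.109  0.088  0.034]
 [ 0.11   0.085  0.039]
 [ 0.112  0.081 -0.024]
 [ 0.115  0.077  0.02 ]
 [ 0.115  0.074 -0.01 ]
 [ 0.116  0.071  0.028]
 [ 0.117  0.067 -0.027]
 [ 0.122  0.064 -0.019]
 [ 0.123  0.06   0.029]
 [ 0.125  0.057 -0.007]
 [ 0.124  0.053  0.037]
 [ 0.124  0.05   0.022]
 [ 0.124  0.047 -0.031]
 [ 0.14   0.042 -0.047]
 [ 0.128  0.039  0.045]
 [ 0.143  0.036  0.046]
 [ 0.131  0.034  0.039]
 [ 0.13   0.031  0.006]
 [ 0.13   0.028 -0.009]
 [ 0.132  0.025  0.055]
 [ 0.121  0.022 -0.061]]
```

View pics/crop3.png

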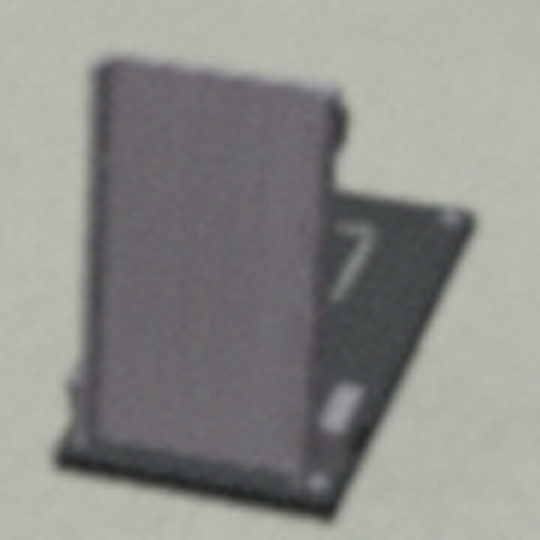

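```bash
cat >> h.py <<'E'
def cur():
    s=env.get_state();q=s["orientation"];return R.from_quat([q[1],q[2],q[3],q[0]]),s["tcp_pos"],s
def target(yawz,p):
    z=np.array([np.cos(yawz),np.sin(yawz),0]);x=np.array([0,0,-1.]);return R.from_matrix(np.c_[x,np.cross(z,x),z]),np.array(p)
def rel(yawz,p):
    r,t,s=cur();rt,pt=target(yawz,p)
    return (r.inv()*rt).as_rotvec().round(3),r.inv().apply(pt-t).round(4)
E
python3 - <<'E'
from h import *
r,t,s=cur();print(r.as_matrix().round(3))
for y in (.221,.221+np.pi): print(y,rel(y,[.549,-.2126,.15]),target(y,[0,0,0])[0].as_matrix()[:,1])
E
```

```text
[[-0.     0.922  0.386]
 [-0.     0.386 -0.922]
 [-1.    -0.     0.   ]]
0.221 (array([-1.395, -0.   ,  0.   ]), array([ 0.0923,  0.4242, -0.1667])) [-0.21920541  0.97567873  0.        ]
3.362592653589793 (array([1.747, 0.   , 0.   ]), array([ 0.0923,  0.4242, -0.1667])) [ 0.21920541 -0.97567873  0.        ]
```

step_arm --moves '[[[-1.7,0,0,0.04,0.424,-0.167,0.9],[-1.7,0,0,0.04,0.424,-0.167,0.9],[-1.7,0,0,0.04,0.424,-0.167,0.9],[-1.7,0,0,0.04,0.424,-0.167,0.9],[-1.7,0,0,0.04,0.424,-0.167,0.9],[-1.7,0,0,0.04,0.424,-0.167,0.9],[-1.7,0,0,0.04,0.424,-0.167,0.9],[-1.7,0,0,0.04,0.424,-0.167,0.9],[-1.7,0,0,0.04,0.424,-0.167,0.9],[-1.7,0,0,0.04,0.424,-0.167,0.9],[-1.7,0,0,0.04,0.424,-0.167,0.9],[-1.7,0,0,0.04,0.424,-0.167,0.9]]]'

```text
clock: 1.7
tcp_pos: [0.5493, -0.2115, 0.202]
orientation: [0.682, -0.186, 0.682, 0.186]
wrist_force: [0.2, -0.7, 0.2]
finger_gap: 0.0771
```

Run:
```python
from h import *
r,t,s=cur();print(t,s["joint_pos"])
print(rel(.221+np.pi/2,[.549,-.2126,.18]))
```

```text
[ 0.54926524 -0.21148055  0.20203397] [-5.03838245e-01  3.53416600e-01  4.07790044e-03  1.22178343e+00
 -7.31209260e-05  5.34800820e-01]
(array([-1.26, -0.  , -0.  ]), array([ 0.022 , -0.0008, -0.0008]))
```

step_arm --moves '[[[-1.26,0,0,0.022,-0.001,-0.001,0.9],[-1.26,0,0,0.022,-0.001,-0.001,0.9],[-1.26,0,0,0.022,-0.001,-0.001,0.9],[-1.26,0,0,0.022,-0.001,-0.001,0.9],[-1.26,0,0,0.022,-0.001,-0.001,0.9],[-1.26,0,0,0.022,-0.001,-0.001,0.9],[-1.26,0,0,0.022,-0.001,-0.001,0.9],[-1.26,0,0,0.022,-0.001,-0.001,0.9],[-1.26,0,0,0.022,-0.001,-0.001,0.9],[-1.26,0,0,0.022,-0.001,-0.001,0.9],[-1.26,0,0,0.022,-0.001,-0.001,0.9]]]'

```text
clock: 2.8
tcp_pos: [0.5489, -0.2128, 0.18]
orientation: [0.442, -0.552, 0.442, 0.552]
wrist_force: [-0.3, -0.2, -0.1]
finger_gap: 0.0768
```

Run:
```python
from h import *
r,t,s=cur();print(t,s["joint_pos"],s["wrist_force"])
im,d=env.read_camera("wrist");cv2.imwrite("pics/w1.png",im[:,:,::-1]);W=pts("wrist",d)
m=(W[...,2]>.038)&(W[...,2]<.05)&(abs(W[...,0]-.549)<.05)&(abs(W[...,1]+.2126)<.06)
w=W[m];print(len(w),np.median(w[:,2]),cv2.minAreaRect((w[:,:2]*1000).astype(np.float32)))
v,u=np.where(m);print(u.min(),u.max(),v.min(),v.max())
print(rel(.221+np.pi/2,[.549,-.2126,.017]))
```

```text
[ 0.54893374 -0.21284582  0.18003667] [-5.06162142e-01  3.63854092e-01 -3.55503672e-02  1.17166417e+00
 -7.28769879e-05 -7.25800597e-01] [-0.25215702 -0.21446426 -0.10170301]
1553 0.043750121137629716 ((548.94580078125, -212.58644104003906), (29.94351577758789, 39.720458984375), 12.086502075195312)
234 279 166 200
(array([-0.001,  0.   , -0.   ]), array([ 0.163 , -0.0002,  0.0002]))
```

View pics/w1.png

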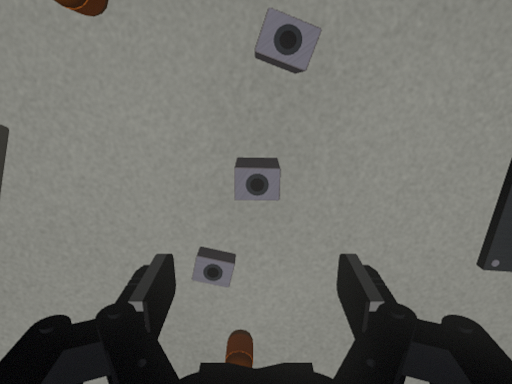

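The mid block is centred at (257,183) between the fingers. Both cameras put it at (0.549, -0.2126), with a top height of 44 mm. I'll go down and grip it.

step_arm --moves '[[[0.008,0,0,0.05,0,0,0.9],[0.008,0,0,0.09,0,0,0.9],[0.008,0,0,0.12,0,0,0.9],[0.008,0,0,0.14,0,0,0.9],[0.008,0,0,0.155,0,0,0.9],[0.008,0,0,0.163,0,0,0.9],[0.008,0,0,0.163,0,0,0.9],[0.008,0,0,0.163,0,0,0.9]]]'

```text
clock: 3.65
tcp_pos: [0.5493, -0.2131, 0.0177]
orientation: [-0.444, 0.55, -0.444, -0.55]
wrist_force: [0.6, -0.5, 0.9]
finger_gap: 0.0771
```

step_arm --force 40 --moves '[[[0,0,0,0,0,0,0.3],[0,0,0,0,0,0,0.3],[0,0,0,0,0,0,0.3],[0,0,0,0,0,0,0.3],[0,0,0,0,0,0,0.3],[0,0,0,0,0,0,0.3],[0,0,0,0,0,0,0.3],[0,0,0,0,0,0,0.3]]]'

```text
clock: 4.45
tcp_pos: [0.55, -0.2131, 0.0188]
orientation: [-0.445, 0.551, -0.444, -0.549]
wrist_force: [-0.2, 1.6, 6.4]
finger_gap: 0.0395
```

step_arm --moves '[[[0,0,0,-0.02,0,0,0.3],[0,0,0,-0.06,0,0,0.3],[0,0,0,-0.1,0,0,0.3],[0,0,0,-0.14,0,0,0.3],[0,0,0,-0.16,0,0,0.3],[0,0,0,-0.16,0,0,0.3]]]'

```text
clock: 5.05
tcp_pos: [0.5512, -0.214, 0.182]
orientation: [-0.445, 0.553, -0.444, -0.547]
wrist_force: [0.3, 0.4, -4.5]
finger_gap: 0.0396
```

Run:
```python
from h import *
r,t,s=cur();print(t,s["joint_pos"],s["wrist_force"],s["finger_gap"])
im,d=env.read_camera("wrist");cv2.imwrite("pics/w2.png",im[:,:,::-1]);np.save("/tmp/w2.npy",d)
W=pts("wrist",d); P=r.inv().apply((W-t).reshape(-1,3)).reshape(W.shape)
m=(abs(P[...,1])<.04)&(abs(P[...,2])<.0185)&(P[...,0]>-.04)&(P[...,0]<.03)
print(m.sum(),[np.round(np.nanpercentile(P[m][:,i],[2,50,98]),4) for i in range(3)])
# top of block
m2=m&(P[...,0]<-.02)&(P[...,0]>-.032);print(cv2.minAreaRect((P[m2][:,1:]*1000).astype(np.float32)),np.median(P[m2][:,0]))
print(rel(1.712,[.5316,.0887,.18]))
```

```text
[ 0.55124358 -0.2139638   0.18197015] [-5.06068473e-01  3.60959994e-01 -3.49680007e-02  1.16676122e+00
  2.28611050e-04 -7.17762722e-01] [ 0.32658713  0.35271713 -4.53914861] 0.039554245206701685
9599 [array([-0.0235, -0.0219,  0.0161]), array([-0.0116,  0.012 ,  0.0171]), array([-0.0178,  0.0001,  0.0177])]
((1.8497304916381836, 0.0025348663330078125), (36.98075485229492, 31.281885147094727), 89.9924087524414) -0.022427052923632874
(array([ 0.07 , -0.003,  0.004]), array([-0.0012, -0.0453,  0.2992]))
```

View pics/w2.png

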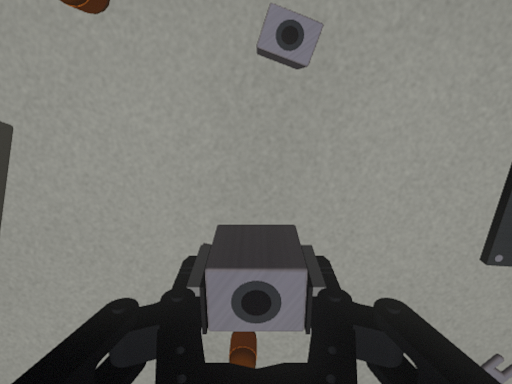

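step_arm --moves '[[[0.07,-0.003,0.004,-0.001,-0.047,0.299,0.3],[0.07,-0.003,0.004,-0.001,-0.047,0.299,0.3],[0.07,-0.003,0.004,-0.001,-0.047,0.299,0.3],[0.07,-0.003,0.004,-0.001,-0.047,0.299,0.3],[0.07,-0.003,0.004,-0.001,-0.047,0.299,0.3],[0.07,-0.003,0.004,-0.001,-0.047,0.299,0.3],[0.07,-0.003,0.004,-0.001,-0.047,0.299,0.3],[0.07,-0.003,0.004,-0.001,-0.047,0.299,0.3],[0.07,-0.003,0.004,-0.001,-0.047,0.299,0.3],[0.07,-0.003,0.004,-0.001,-0.047,0.299,0.3]]]'

```text
clock: 6.1
tcp_pos: [0.5331, 0.0874, 0.1788]
orientation: [0.463, -0.533, 0.464, 0.534]
wrist_force: [-0.3, 0.0, -3.7]
finger_gap: 0.0398
```

Run:
```python
from h import *
r,t,s=cur();print(t,s["joint_pos"],s["wrist_force"],s["finger_gap"])
print(rel(1.712,[.5331,.0889,.036]))
im,d=env.read_camera("side");cv2.imwrite("pics/s2.png",im[:,:,::-1])
im,d=env.read_camera("wrist");cv2.imwrite("pics/w3.png",im[:,:,::-1])
```

```text
[0.53305053 0.0873799  0.17882188] [ 1.38132133e-02  2.75028836e-01 -1.63891851e-01  1.13400928e+00
  2.99256019e-05 -1.25681012e-01] [-0.29669934  0.02295429 -3.67951779] 0.0398347501074495
(array([-0.002,  0.   , -0.002]), array([ 0.1428, -0.0006,  0.0015]))
```

View pics/s2.png

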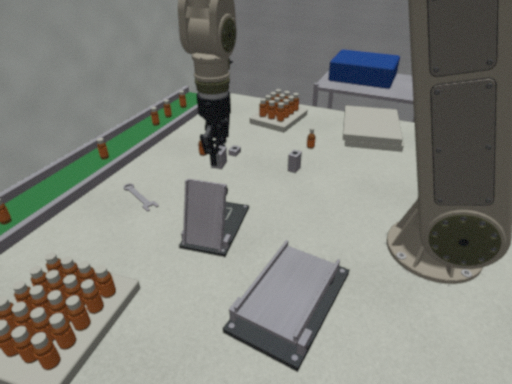

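View pics/w3.png

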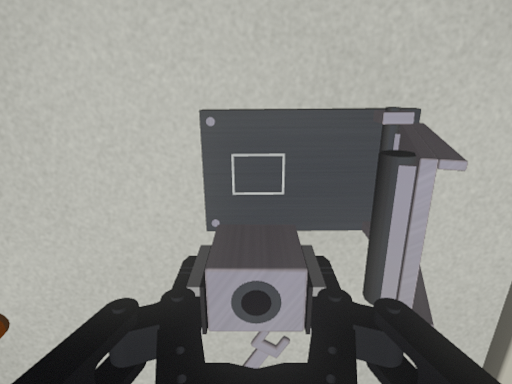

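Run:
```python
from h import *
r,t,s=cur();k=env.get_calibration("wrist");T=np.eye(4);T[:3,:3]=r.as_matrix();T[:3,3]=t;T=T@k["T_tool_cam"]
C=[]
for uv in [(232.5,154.5),(284.5,153.5),(284.5,193.5),(234,194.5)]:
    d=T[:3,:3]@np.linalg.inv(k["mtx"])@np.r_[uv,1];o=T[:3,3];C.append(o+d*(.012-o[2])/d[2])
C=np.array(C);print(C.mean(0),np.linalg.norm(np.roll(C,-1,0)-C,axis=1));y=C[1]+C[2]-C[0]-C[3];print(np.arctan2(y[1],y[0]))
```

```text
[0.53261819 0.08992439 0.012     ] [0.04885078 0.03966403 0.04943955 0.03973285]
1.7303100691373021
```

step_arm --moves '[[[-0.008,0,0,0.03,-0.001,0.002,0.3],[-0.008,0,0,0.07,-0.001,0.002,0.3],[-0.008,0,0,0.1,-0.001,0.002,0.3],[-0.008,0,0,0.12,-0.001,0.002,0.3],[-0.008,0,0,0.135,-0.001,0.002,0.3],[-0.008,0,0,0.142,-0.001,0.002,0.3],[-0.008,0,0,0.145,-0.001,0.002,0.3],[-0.008,0,0,0.147,-0.001,0.002,0.3],[-0.008,0,0,0.147,-0.001,0.002,0.3]]]'

```text
clock: 7.1
tcp_pos: [0.5345, 0.0893, 0.033]
orientation: [0.462, -0.535, 0.462, 0.535]
wrist_force: [-0.4, 0.6, -3.0]
finger_gap: 0.0395
```

step_arm --moves '[[[0,0,0,0.001,0,0,0.3],[0,0,0,0.002,0,0,0.3],[0,0,0,0.002,0,0,0.3]]]'

```text
clock: 7.4
tcp_pos: [0.5347, 0.0893, 0.0313]
orientation: [-0.462, 0.535, -0.462, -0.535]
wrist_force: [0.2, 0.6, -3.8]
finger_gap: 0.0396
```

step_arm --moves '[[[0,0,0,0.001,0,0,0.3],[0,0,0,0.001,0,0,0.3],[0,0,0,0.001,0,0,0.45],[0,0,0,0.001,0,0,0.55],[0,0,0,0.001,0,0,0.65],[0,0,0,0.001,0,0,0.7],[0,0,0,0.001,0,0,0.7],[0,0,0,0.001,0,0,0.7]]]'

```text
clock: 8.2
tcp_pos: [0.5348, 0.0894, 0.0303]
orientation: [-0.462, 0.535, -0.462, -0.535]
wrist_force: [0.4, 0.3, 0.2]
finger_gap: 0.0599
```

step_arm --moves '[[[0,0,0,-0.02,0,0,0.7],[0,0,0,-0.05,0,0,0.7],[0,0,0,-0.09,0,0,0.7],[0,0,0,-0.13,0,0,0.7],[0,0,0,-0.17,0,0,0.7],[0,0,0,-0.2,0,0,0.7],[0,0,0,-0.2,0,0,0.7]]]'

```text
clock: 8.9
tcp_pos: [0.5372, 0.0894, 0.2353]
orientation: [-0.464, 0.538, -0.46, -0.533]
wrist_force: [0.4, -0.5, -0.3]
finger_gap: 0.0599
```

Run:
```python
from h import *
r,t,s=cur();print(t,s["wrist_force"],s["finger_gap"])
im,d=env.read_camera("wrist");cv2.imwrite("pics/w4.png",im[:,:,::-1]);W=pts("wrist",d)
L=np.array([.532,.0893])
m=(W[...,2]>.045)&(W[...,2]<.065)&(np.hypot(W[...,0]-L[0],W[...,1]-L[1])<.04)
w=W[m];print(len(w),np.median(w[:,2]),cv2.minAreaRect((w[:,:2]*1000).astype(np.float32)))
yd=np.array([np.cos(1.718),np.sin(1.718)]);xd=np.array([yd[1],-yd[0]])
w=W.reshape(-1,3);ly=(w[:,:2]-L)@yd;lx=(w[:,:2]-L)@xd
p=L+yd*.14; print("above hinge side",p,rel(1.718,[*p,.25]))
```

```text
[0.53723046 0.08939826 0.23529039] [ 0.4191769  -0.50370273 -0.31009947] 0.05985651614874994
1240 0.05316491443543642 ((532.710693359375, 88.64854431152344), (30.455533981323242, 39.84138870239258), 8.829887390136719)
above hinge side [0.51146583 0.22778591] (array([-0.   , -0.001,  0.006]), array([-0.0174,  0.0041,  0.1405]))
```

View pics/w4.png

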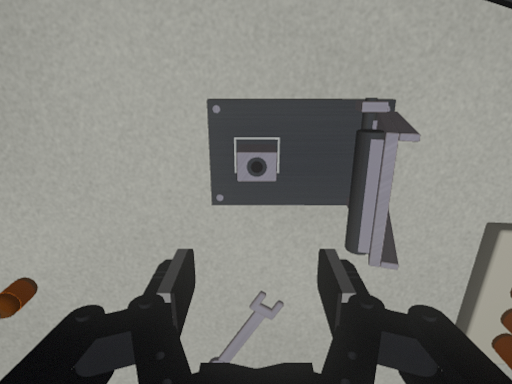

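The block stands upright at (0.5327, 0.0886), inside the outline (wrist picture, top at (257,165)). Next I'll shut the gripper and move over to the hinge side.

step_arm --moves '[[[0,0,0.006,-0.015,0.004,0.16,0.0],[0,0,0.006,-0.015,0.004,0.16,0.0],[0,0,0.006,-0.015,0.004,0.16,0.0],[0,0,0.006,-0.015,0.004,0.16,0.0],[0,0,0.006,-0.015,0.004,0.16,0.0],[0,0,0.006,-0.015,0.004,0.16,0.0],[0,0,0.006,-0.015,0.004,0.16,0.0]]]'

```text
clock: 9.65
tcp_pos: [0.5087, 0.2456, 0.2467]
orientation: [0.462, -0.535, 0.463, 0.535]
wrist_force: [0.5, 0.1, 0.7]
finger_gap: -0.0005
```

Run:
```python
from h import *
r,t,s=cur();print(t,s["wrist_force"],s["finger_gap"],s["joint_pos"])
im,d=env.read_camera("wrist");cv2.imwrite("pics/w5.png",im[:,:,::-1])
L=np.array([.532,.0893]);yd=np.array([np.cos(1.718),np.sin(1.718)])
p=L+yd*.16; print(rel(1.718,[*p,.145]))
```

```text
[0.50870633 0.24558042 0.24672013] [0.48144835 0.07136492 0.72814061] -0.0004645889627002544 [ 3.08132058e-01  2.93819250e-01  3.01185455e-02  1.30889490e+00
 -9.19916140e-04  1.62923387e-01]
(array([-0.002, -0.001, -0.001]), array([ 1.02e-01, -1.00e-04,  2.20e-03]))
```

View pics/w5.png

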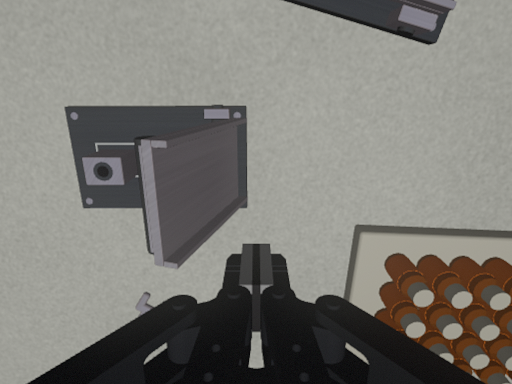

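The view shows the hinge side is clear: chute at (190,190), closed fingers at (256,270), and the tray is low and to the right. I'll descend and then push towards -y with the tip at about 0.13 m.

step_arm --moves '[[[0,0,0,0.04,0,0.002,0.0],[0,0,0,0.08,0,0.002,0.0],[0,0,0,0.104,0,0.002,0.0],[0,0,0,0.104,0,0.002,0.0]]]'

```text
clock: 10.1
tcp_pos: [0.506, 0.2451, 0.1391]
orientation: [0.46, -0.533, 0.466, 0.536]
wrist_force: [-0.8, 0.4, -0.3]
finger_gap: -0.0001
```

step_arm --moves '[[[0,0,0,0,0,-0.015,0.0],[0,0,0,0,0,-0.025,0.0],[0,0,0,0,0,-0.035,0.0],[0,0,0,0,0,-0.045,0.0],[0,0,0,0,0,-0.055,0.0],[0,0,0,0,0,-0.06,0.0]]]'

```text
clock: 10.7
tcp_pos: [0.515, 0.1848, 0.1397]
orientation: [0.461, -0.533, 0.466, 0.535]
wrist_force: [0.6, 2.2, -0.0]
finger_gap: -0.0001
```

```bash
cat >> h.py <<'E'
L=np.array([.532,.0893]);yd=np.array([np.cos(1.718),np.sin(1.718)]);xd=np.array([yd[1],-yd[0]])
def chute(c="side"):
    im,d=env.read_camera(c);W=pts(c,d).reshape(-1,3);w=W[~np.isnan(W[:,0])]
    ly=(w[:,:2]-L)@yd;lx=(w[:,:2]-L)@xd
    return im,ly,lx,w[:,2]
E
python3 - <<'E'
from h import *
r,t,s=cur();print(t,s["wrist_force"],"local",(t[:2]-L)@yd,(t[:2]-L)@xd)
im,ly,lx,z=chute();cv2.imwrite("pics/s3.png",im[:,:,::-1])
im,_=env.read_camera("wrist");cv2.imwrite("pics/w6.png",im[:,:,::-1])
m=(abs(lx)<.04)&(ly>-.05)&(ly<.13)&(z>.03)
for a in np.arange(.03,.18,.01):
    k=m&(abs(z-a)<.004); print(round(a,2),k.sum(),np.percentile(ly[k],[10,50,90]).round(3) if k.sum() else "")
E
```

```text
[0.51499106 0.18480952 0.13973389] [ 0.57413652  2.15178127 -0.01723376] local 0.09697134306972251 -0.0028163605757441806
0.03 31 [0.126 0.129 0.13 ]
0.04 110 [0.124 0.126 0.129]
0.05 112 [0.12  0.122 0.125]
0.06 116 [0.115 0.118 0.12 ]
0.07 108 [0.112 0.114 0.116]
0.08 115 [0.107 0.11  0.112]
0.09 111 [0.103 0.105 0.107]
0.1 117 [0.098 0.101 0.103]
0.11 111 [0.094 0.096 0.098]
0.12 98 [0.09  0.092 0.095]
0.13 88 [0.086 0.088 0.102]
0.14 95 [0.082 0.084 0.11 ]
0.15 85 [0.078 0.081 0.111]
0.16 73 [0.073 0.077 0.111]
0.17 11 [0.086 0.095 0.109]
```

View pics/s3.png

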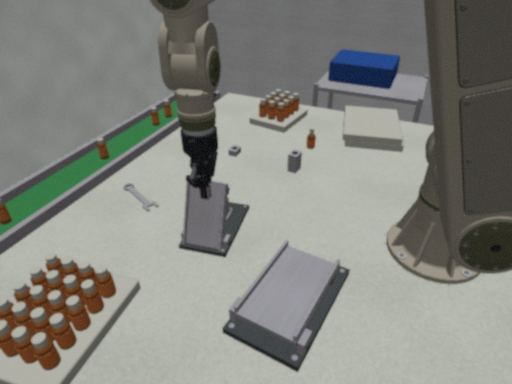

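View pics/w6.png

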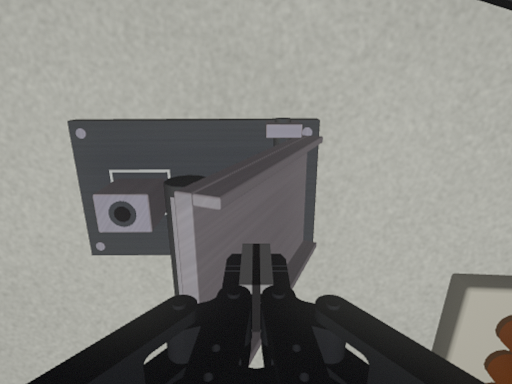

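step_arm --moves '[[[0,0,0,0,0,-0.008,0.0],[0,0,0,0,0,-0.016,0.0],[0,0,0,0,0,-0.024,0.0],[0,0,0,0.001,0,-0.032,0.0],[0,0,0,0.002,0,-0.04,0.0],[0,0,0,0.003,0,-0.045,0.0]]]'

```text
clock: 11.4
tcp_pos: [0.5212, 0.1392, 0.1365]
orientation: [0.461, -0.533, 0.467, 0.535]
wrist_force: [0.4, 0.2, 0.4]
finger_gap: -0.0005
```

Run:
```python
from h import *
r,t,s=cur();print(t,s["wrist_force"],"local",(t[:2]-L)@yd,(t[:2]-L)@xd)
im,ly,lx,z=chute();cv2.imwrite("pics/s4.png",im[:,:,::-1])
im,_=env.read_camera("wrist");cv2.imwrite("pics/w7.png",im[:,:,::-1])
m=(lx<.04)&(lx>.018)&(ly>-.05)&(ly<.13)&(z>.03)
k=m&(z<.11);c=np.polyfit(ly[k],z[k],1);print("theta",-np.arctan(c[0]))
```

```text
[0.52124998 0.13922011 0.13647074] [0.43051536 0.23472458 0.35398504] local 0.05095696114162181 -0.00331184258507369
theta 0.8242650160885369
```

View pics/w7.png

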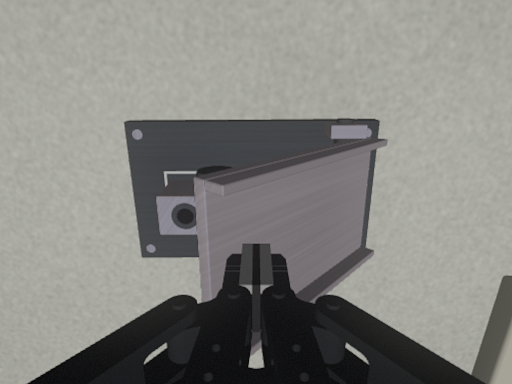

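The chute is at about 0.82 rad and moving freely, and the block hasn't been disturbed. A bit more push, then I'll wait.

step_arm --moves '[[[0,0,0,0.003,0,-0.006,0.0],[0,0,0,0.006,0,-0.011,0.0],[0,0,0,0.009,0,-0.014,0.0],[0,0,0,0.009,0,-0.014,0.0]]]'

```text
clock: 11.9
tcp_pos: [0.5227, 0.125, 0.1268]
orientation: [0.461, -0.532, 0.467, 0.535]
wrist_force: [-0.5, -0.4, -0.1]
finger_gap: -0.0002
```

Run:
```python
from h import *
r,t,s=cur();print(t,s["wrist_force"],"local",(t[:2]-L)@yd,(t[:2]-L)@xd)
im,ly,lx,z=chute();cv2.imwrite("pics/s5.png",im[:,:,::-1])
m=(lx<.04)&(lx>.018)&(ly>-.05)&(ly<.13)&(z>.03)
k=m&(z<.11);c=np.polyfit(ly[k],z[k],1);print("theta",-np.arctan(c[0]))
```

```text
[0.52268531 0.12501637 0.1267713 ] [-0.48010393 -0.38831683 -0.05515816] local 0.03669630848680733 -0.0039753427071087385
theta 0.5080935435141501
```

It is sinking by itself (0.51 rad). I'll retreat upward and let it settle.

step_arm --moves '[[[0,0,0,-0.04,0,0,0.0],[0,0,0,-0.08,0,0,0.0],[0,0,0,-0.12,0,0,0.0],[0,0,0,-0.15,0,0,0.0],[0,0,0,-0.15,0,0,0.0],[0,0,0,-0.15,0,0,0.0],[0,0,0,-0.15,0,0,0.0],[0,0,0,-0.15,0,0,0.0],[0,0,0,-0.15,0,0,0.0],[0,0,0,-0.15,0,0,0.0],[0,0,0,-0.15,0,0,0.0],[0,0,0,-0.15,0,0,0.0]]]'

```text
clock: 13.15
tcp_pos: [0.5241, 0.1259, 0.2769]
orientation: [0.461, -0.532, 0.467, 0.535]
wrist_force: [0.5, -0.1, -0.7]
finger_gap: 0.0001
```

step_arm --moves '[[[0,0,0,-0.01,0,0.08,0.0],[0,0,0,-0.01,0,0.08,0.0],[0,0,0,-0.01,0,0.08,0.0],[0,0,0,-0.01,0,0.08,0.0],[0,0,0,-0.01,0,0.08,0.0],[0,0,0,-0.01,0,0.08,0.0],[0,0,0,-0.01,0,0.08,0.0],[0,0,0,-0.01,0,0.08,0.0],[0,0,0,-0.01,0,0.08,0.0],[0,0,0,-0.01,0,0.08,0.0]]]'

```text
clock: 14.15
tcp_pos: [0.5131, 0.2049, 0.2866]
orientation: [0.461, -0.532, 0.467, 0.535]
wrist_force: [0.5, 0.8, 0.7]
finger_gap: -0.0002
```

Run:
```python
from h import *
r,t,s=cur();print(t,s["clock"],"local",(t[:2]-L)@yd)
for i,c in enumerate(["side","top","wrist","side"]):
    im,ly,lx,z=chute(c);cv2.imwrite(f"pics/f{i}_{c}.png",im[:,:,::-1])
    m=(abs(lx)<.038)&(ly>-.01)&(ly<.11)&(z>.03)&(z<.12)
    c_=np.polyfit(ly[m],z[m],1);print(c,m.sum(),"theta",-np.arctan(c_[0]),"z at y=0.05",np.polyval(c_,.05))
im=cv2.imread("pics/f0_side.png");cv2.imwrite("pics/fcrop.png",cv2.resize(im[150:270,150:280],None,fx=5,fy=5,interpolation=cv2.INTER_CUBIC))
```

```text
[0.51311217 0.20490641 0.28664794] 14.15 local 0.11712646618442255
side 1272 theta 0.35104248239961516 z at y=0.05 0.06295766478717198
top 1458 theta 0.3508700141791418 z at y=0.05 0.06351734201785918
wrist 7558 theta 0.35039895287728984 z at y=0.05 0.06398095787896863
side 1269 theta 0.34975430274049785 z at y=0.05 0.06291739871683802
```

View pics/fcrop.png

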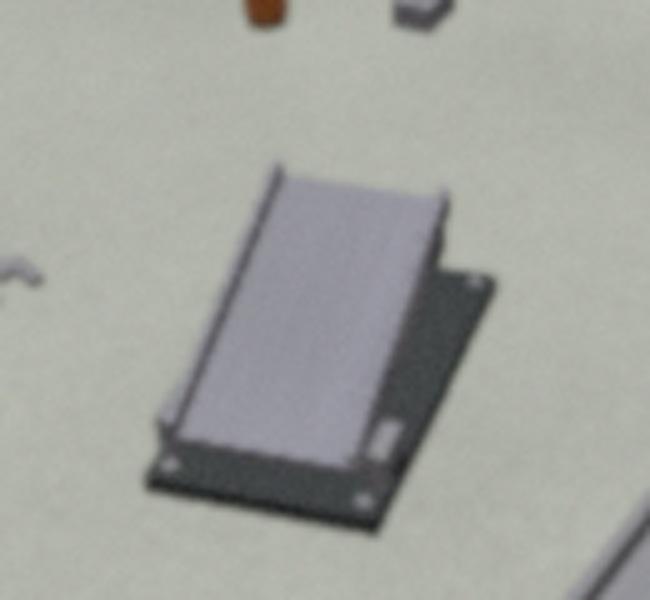

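View pics/f2_wrist.png

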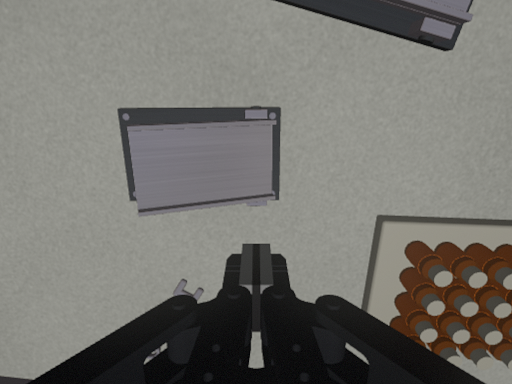

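View pics/f1_top.png

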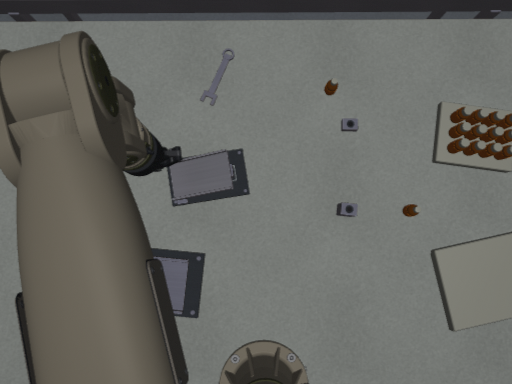

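The chute reads 0.350 rad from all three cameras, exactly the value for resting on the 43 mm block. It is steady, and the robot is clear of everything.

```bash
python3 -c "
from workcell import env
print(env.hand_in())"
```

```text
the job is handed in; nothing more can be done
None
```

I stood the 43 mm block on the landing and tipped the chute down onto it. The job was handed in at about 14.4 s of the 59 s allowed. The hand-in gives no verdict.

- **Block:** I identified the middle-height block from the depth images. After release the wrist camera put it upright at (0.5327, 0.0886), within about 1–2 mm of the measured landing centre. That was the last direct sight of it, because the lowered chute now covers it. My measurements of the landing itself differed by about 1–2 mm between cameras.
- **Chute:** I pushed it from the hinge side with the closed gripper, reading about 2 N, until it sank by itself. The side, top and wrist cameras all read 0.350–0.351 rad, the value given for the roller on the 43 mm block. A second side reading 0.15 s later gave 0.350 rad, so it was at rest.
- **Robot:** The gripper ended well above the chute at a TCP height of 0.287 m, with about 1 N on the wrist, no more than in free air.

No check failed.

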